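# Snap the grille onto the extension loudspeaker

## Robot

A 7-joint arm with a two-finger parallel gripper is mounted at the origin on the work surface. World frame = base frame: x ahead of the robot, y to its left, z up, the work surface at z = 0. Lengths are in m, angles in rad, forces in N, time in s.
With the tool pointing down it reaches from about 0.425 to 0.825 m from the base axis. Payload 3.6 kg.
Tool frame: the origin (TCP) lies at the very end of the fingers, on their centre line; the grasp point (between the pads) lies env.grasp_offset behind it (env.grasp_offset is the distance from the TCP to the grasp point, in m); z points along the fingers, y is the line along which they close (so a half turn about z gives the same grasp; the last joint's range is limited). The gripper opens to 93 mm and grips with 3 to 60 N. Pads are 15 mm wide; open, the fingers measure 128 mm over their backs; the gripper's body (75 mm by 188 mm) begins 65 mm behind the grasp point.
Start: joints at [1.323, 0.615, -0.013, 1.423, 0.008, 1.103, -0.04], TCP at [0.143, -0.634, 0.219] pointing down, gripper open.
Joint ranges: [-3.12, 3.12], [-0.3, 2.06], [-1.34, 1.32], [0.26, 2.42], [-1.36, 4.5], [0.01, 1.98], [-2.84, 2.84]. Speed limits (rad/s): [2.79, 2.79, 3.14, 3.14, 3.14, 3.14, 3.14].

## Interface

Orientations are given as a rotation vector (axis times angle).
In Python, from bench import env, planner, telemetry, viewer, job_done, nets gives the robot as it stands. Calls block until the motion is done:
- env.reach(position, orientation): joint-space move of the TCP to a pose.
- env.movel(position, frame=None, rate=0.15, guard=None): straight line of the TCP; frame=None keeps the orientation; rate is the mean speed in m/s. With guard (N) it stops when the force on the tool has changed by that much, and returns True; else False.
- env.move_j(angles): joint-space move.
- env.set_gripper(opening, f_grip=None): finger opening in m; f_grip is the grip in N (None keeps the last); returns when the fingers have stopped.
- env.pause(seconds).
- planner.solve_ik(position, orientation): joint angles nearest the present ones, or None.
- telemetry.get_state(): the state.
- viewer.capture(name): name is "scene" or "top" or "wrist"; returns (picture, depth): 480x640x3 uint8, blue, green, red; 480x640 float32, m along the optical axis (not along the pixel's ray), 0 where there is no reading.
- viewer.camera_model(name): a dict with "mtx" (3x3 intrinsics, pixels), "D" ([k1, k2, p1, p2, k3] as OpenCV has them; the pictures are not rectified), "extrinsics" (4x4, takes a point from camera to world coordinates). Camera axes: x right, y down, z forward; pixel columns grow to the right and rows downward; lengths in m; the calibration is good to about 2 mm. A picture is of the moment at which its call begins: read the wrist's pose just before it. camera_model takes no time and is no camera call; for the wrist camera it gives the pose at the moment of the call.
A pose or a line that the arm cannot do raises env.PlanningError and nothing moves.
- job_done(): hands the job in; it is judged then, once.
Trained networks look in the newest picture that a camera, given by its name, has taken for a name from the list of things; names that differ only in an ending like _2 or _b are one class to them, and where a whole thing is asked for, a point or a joint stands for the part that bears it (a point fixed in the world has none). Each returns a list of dicts, best first, with "p" (0 to 1); they miss things now and then, are a little off and sometimes report something else, mostly with a low value. They report only what shows in the picture. A call takes as long as a camera call.
- nets.recognise(query, camera): "extent" ([left, top, width, height] in pixels, round what is visible of it).
- nets.place_of(query, camera): "point" ([column, row] in pixels: a listed point, or the origin of a listed thing).
The state is a dict: "time_s": time; "q": joint angles; "qd": joint speeds; "joint_torque": joint torques, N m; "tool_pos": TCP position; "tcp_rot": TCP orientation; "force": force on the tool from outside, world axes, zero at the start; "ft_torque": the same for the moment, N m; "width": finger opening in m; "grip_force": force on a finger pad.
Only numpy, scipy, OpenCV 4.12 (cv2) and the standard library are available. Lean on these libraries where they do the work, as an engineer would, in place of code of your own. Each camera call takes 0.05 s, during which the arm holds its last target. There are 200 camera calls.

## Task

The extension loudspeaker lies on its back with its round push-on grille set in place but not yet fastened. With closed fingertips press the three ears of the grille rim down one at a time, working round, until each has clicked and the grille sits level and fully home. Press on the ears only: do not push on the thin wire mesh, do not pick up or pull off the grille, and leave everything else on the desk where it is.

Things in the scene. Friction and masses are not known exactly. Their poses are not given: they have to be found in the camera images.
- speaker: Grey loudspeaker cabinet, 160 x 160 x 75 mm, fixed, lying on its back so that its flat front face (the baffle) looks up, 75 mm above the desk. Origin at the centre of its underside, on the desk; z up. It may stand turned. A sprung socket for each grille stud is sunk in the baffle straight below each ear.
- grille: Loose round black grille on the speaker: flat ring 5 mm thick, radii 47 and 62 mm, with three round ears 24 mm across on a 66 mm radius, 120 degrees apart; a 3 mm boss and a ball stud under each. Origin: centre of the ring's underside; z up. At the start level, studs resting in the mouths of their sockets, origin 86.5 mm above the desk; fully home 78 mm (a 3 mm gap under the ring stays).
- ear1 (a point): Centre of the flat top of an ear, the place to press; 66 mm from the grille's centre along its +y axis. 91.5 mm above the desk at the start, 83 mm fully home. Pressed straight down it snaps through at 8 to 12 N after about 5 mm, meets a hard stop at 8.5 mm and stays down. The grille is rigid: while others are up, a clicked ear may stand 1 mm high and the grille leans up to 6 degrees.
- ear2 (a point): Same, the ear 120 degrees counterclockwise (seen from above) from ear1.
- ear3 (a point): Same, the ear 120 degrees clockwise (seen from above) from ear1.
- mesh: Thin dark wire mesh that fills the ring's opening, radius 47 mm, part of the grille; its surface lies 3 mm below the top of the rim. Origin as the grille's. It dents: more than 3 N on it fails the job.
- valve: Bystander, leave it alone. Radio valve of smoked glass on a black base, standing, 40 mm across, 100 mm high. Origin under its centre.
- lamp: Bystander, leave it alone. Small frosted glass pilot lamp standing on its brass bayonet cap, 21 mm across, 38 mm high. Origin under its centre.
- jack_plug: Bystander, leave it alone. Chrome jack plug lying on its side, 80 mm long, 17 mm thick. Origin on the desk below the front of its barrel.
- headset_cup: Bystander, leave it alone. Black bakelite headset cup lying face down, 72 mm across, 36 mm high. Origin under its centre.
- screwdriver: Bystander, leave it alone. Screwdriver lying on the desk, 160 mm long. Origin under its middle.
- crystal_can: Bystander, leave it alone. Metal crystal can, 32 x 22 x 24 mm with its two pins up. Origin under its centre.
- test_board: Fixed, not part of the job. Brown test board, 80 x 120 mm, with a bayonet valve socket; 34 mm high. Origin under its centre.

How it is judged:
On the way, in this order (a step that is already met when the one before it is completed fails the run):
1. a first ear of the grille is clicked down (z of any of ear1, ear2, ear3 in the frame of speaker below 0.085 m), for 0.1 s.
2. a second ear is clicked down while the first stays down ((z of each of ear1, ear2 in the frame of speaker below 0.085 m or z of each of ear1, ear3 in the frame of speaker below 0.085 m or z of each of ear2, ear3 in the frame of speaker below 0.085 m)), for 0.1 s.
3. all three ears are clicked down (z of each of ear1, ear2, ear3 in the frame of speaker below 0.085 m), for 0.2 s.
At the end, for the whole second after the job is handed in: All three ear tops are within 1.5 mm of their fully home height (83 mm above the desk), the grille is centred on the speaker within 4 mm and at rest, and no bystander is more than 20 mm from where it started (z of ear1 in the frame of speaker between 0.081 and 0.0845 m and z of ear2 in the frame of speaker between 0.081 and 0.0845 m and z of ear3 in the frame of speaker between 0.081 and 0.0845 m and horizontal distance between grille and speaker below 0.004 m and linear speed of grille below 0.01 m/s and not (distance of valve from where it was at the start of the episode above 0.02 m) and not (distance of lamp from where it was at the start of the episode above 0.02 m) and not (distance of jack_plug from where it was at the start of the episode above 0.02 m) and not (distance of headset_cup from where it was at the start of the episode above 0.02 m) and not (distance of screwdriver from where it was at the start of the episode above 0.02 m) and not (distance of crystal_can from where it was at the start of the episode above 0.02 m)); the robot touches nothing.
It fails at once if the grille is lifted, pulled off or knocked aside (z of grille in the frame of speaker above 0.097 m or horizontal distance between grille and speaker above 0.012 m or angle between grille's own z axis and vertical above 0.25 rad).
It fails at once if the thin mesh is pressed with more than 3 N (contact force between mesh and anything else above 3 N).
It fails at once if a bystander is moved by more than 20 mm or tipped (distance of any of valve, lamp, jack_plug, headset_cup, screwdriver, crystal_can from where it was at the start of the episode above 0.02 m or angle between any of valve, lamp, jack_plug, headset_cup, screwdriver, crystal_can's own z axis and vertical above 0.5 rad).
It also fails if it takes over 45 s, if anything falls off the work surface, if the arm or the gripper's body presses on something with over 40 N, if the wrist force passes 120 N, or if a joint passes its speed limit or range.

## Working session

There is one attempt and no reset: what is moved stays moved. The work goes in short steps, each a Python script; the robot and the scene stay as the last script left them, time stands still between calls to the robot, and variables do not carry over. Pictures are saved under pics/ and viewed, at most 10 in all, crops included, and the job is handed in when it is done.

```bash
mkdir -p pics; cat > h.py <<'E'
import numpy as np, cv2
from bench import env, planner, telemetry, viewer, job_done, nets
def ray(cam,px,z,m=None):
    m=m or viewer.camera_model(cam); T=np.array(m["extrinsics"])
    u=cv2.undistortPoints(np.array([[px]],float),np.array(m["mtx"]),np.array(m["D"]))[0,0]
    d=T[:3,:3]@np.array([u[0],u[1],1]); o=T[:3,3]
    return o+d*(z-o[2])/d[2]
E
python3 - <<'E'
from h import *
for c in("top","scene"):
    p,d=viewer.capture(c); cv2.imwrite(f"pics/{c}0.png",p)
    for n,z in(("ear1",.0915),("ear2",.0915),("ear3",.0915),("grille",.0865),("speaker",0)):
        for r in nets.place_of(n,c)[:3]:
            print(c,n,round(r["p"],2),np.round(r["point"]),ray(c,r["point"],z).round(4))
s=telemetry.get_state();print(s["time_s"],s["tool_pos"],s["tcp_rot"],s["width"],env.grasp_offset)
E
```

```text
top ear1 0.95 [321. 259.] [0.5403 0.0469 0.0915]
top ear1 0.83 [335. 207.] [0.6596 0.0268 0.0915]
top ear1 0.81 [283. 221.] [0.6172 0.1385 0.0915]
top ear2 0.95 [321. 259.] [0.5403 0.0469 0.0915]
top ear2 0.83 [335. 207.] [0.6596 0.0268 0.0915]
top ear2 0.81 [283. 221.] [0.6172 0.1385 0.0915]
top ear3 0.95 [321. 259.] [0.5403 0.0469 0.0915]
top ear3 0.83 [335. 207.] [0.6596 0.0268 0.0915]
top ear3 0.81 [283. 221.] [0.6172 0.1385 0.0915]
top grille 0.84 [313. 229.] [0.6071 0.0719 0.0865]
top speaker 0.84 [316. 237.] [0.6062 0.0658 0.    ]
scene ear1 0.91 [287. 241.] [0.6551 0.0171 0.0915]
scene ear1 0.87 [361. 268.] [0.6166 0.1367 0.0915]
scene ear1 0.78 [350. 220.] [0.5518 0.0623 0.0915]
scene ear2 0.91 [287. 241.] [0.6551 0.0171 0.0915]
scene ear2 0.87 [361. 268.] [0.6166 0.1367 0.0915]
scene ear2 0.78 [350. 220.] [0.5518 0.0623 0.0915]
scene ear3 0.91 [287. 241.] [0.6551 0.0171 0.0915]
scene ear3 0.87 [361. 268.] [0.6166 0.1367 0.0915]
scene ear3 0.78 [350. 220.] [0.5518 0.0623 0.0915]
scene grille 0.82 [336. 241.] [0.5997 0.0718 0.0865]
scene speaker 0.89 [334. 276.] [0.606  0.0771 0.    ]
0.6 [ 0.1429984  -0.6340443   0.21864436] [-3.12222583e+00 -3.47683656e-01 -7.66090479e-05] 0.09299309197457659 0.0188
```

View pics/top0.png

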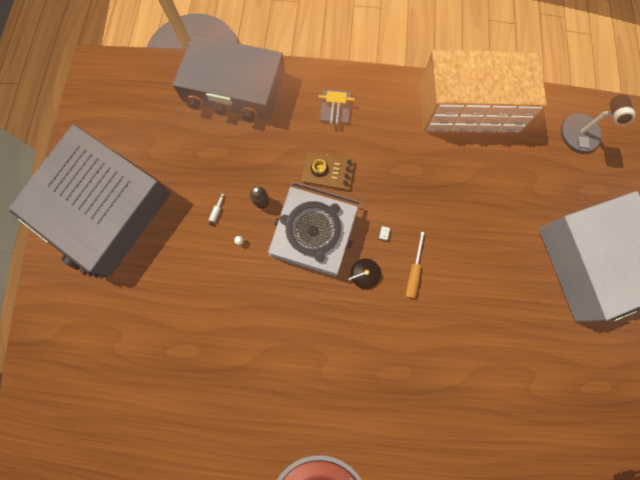

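View pics/scene0.png

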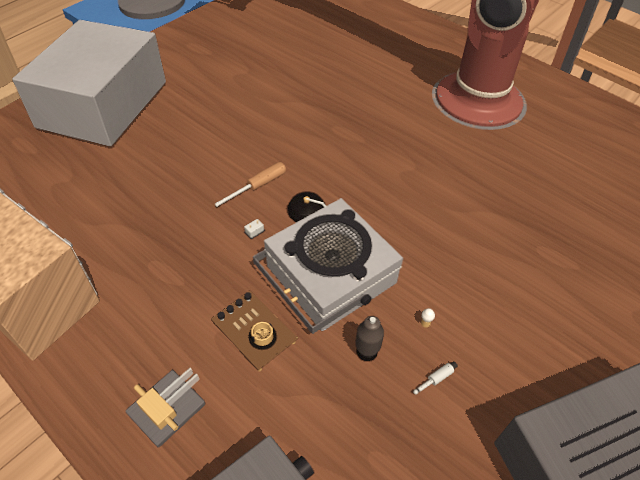

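The top view shows the grille at (313,229) with ears near (335,208), (321,258) and (283,221). The valve at (259,197) is the closest bystander, and a large box at (600,260) may be in the arm's swing. The scene view matches this. I'll check the box height from depth, close the gripper, and plan a raised swing.

```bash
python3 - <<'E'
from h import *
p,d=viewer.capture("top"); m=viewer.camera_model("top"); T=np.array(m["extrinsics"])
v,u=np.mgrid[0:480:2,0:640:2]; un=cv2.undistortPoints(np.stack([u.ravel(),v.ravel()],1)[:,None].astype(float),np.array(m["mtx"]),np.array(m["D"]))[:,0]
z=d[::2,::2].ravel(); P=np.c_[un*z[:,None],z]@T[:3,:3].T+T[:3,3]
P=P[z>0]; r=np.hypot(P[:,0],P[:,1]); a=np.degrees(np.arctan2(P[:,1],P[:,0]))
for k in range(-90,60,10):
    w=(a>=k)&(a<k+10)&(P[:,2]>.03)&(r>.3)&(r<1.0)
    print(k,[(round(lo,2),round(P[w&(r>=lo)&(r<lo+.1),2].max(initial=0),3)) for lo in(.3,.4,.5,.6,.7,.8,.9)])
q=np.array([1.323,.615,-.013,1.423,.008,1.103,-.04])
from scipy.spatial.transform import Rotation as R
for pos,rv in(([.143,-.5,.35],telemetry.get_state()["tcp_rot"]),([.6,.07,.3],[np.pi,0,0])):
    print(planner.solve_ik(pos,rv))
print(planner.solve_ik([.1,-.45,.3],telemetry.get_state()["tcp_rot"]), telemetry.get_state()["q"])
E
```

```text
-90 [(0.3, np.float64(0.0)), (0.4, np.float64(0.0)), (0.5, np.float64(0.0)), (0.6, np.float64(0.0)), (0.7, np.float64(0.0)), (0.8, np.float64(0.0)), (0.9, np.float64(0.0))]
-80 [(0.3, np.float64(0.0)), (0.4, np.float64(0.0)), (0.5, np.float64(0.0)), (0.6, np.float64(0.0)), (0.7, np.float64(0.0)), (0.8, np.float64(0.0)), (0.9, np.float64(0.0))]
-70 [(0.3, np.float64(0.0)), (0.4, np.float64(0.0)), (0.5, np.float64(0.0)), (0.6, np.float64(0.0)), (0.7, np.float64(0.0)), (0.8, np.float64(0.0)), (0.9, np.float64(0.0))]
-60 [(0.3, np.float64(0.0)), (0.4, np.float64(0.0)), (0.5, np.float64(0.0)), (0.6, np.float64(0.0)), (0.7, np.float64(0.144)), (0.8, np.float64(0.144)), (0.9, np.float64(0.0))]
-50 [(0.3, np.float64(0.0)), (0.4, np.float64(0.0)), (0.5, np.float64(0.0)), (0.6, np.float64(0.0)), (0.7, np.float64(0.146)), (0.8, np.float64(0.145)), (0.9, np.float64(0.146))]
-40 [(0.3, np.float64(0.0)), (0.4, np.float64(0.0)), (0.5, np.float64(0.0)), (0.6, np.float64(0.0)), (0.7, np.float64(0.142)), (0.8, np.float64(0.145)), (0.9, np.float64(0.144))]
-30 [(0.3, np.float64(0.0)), (0.4, np.float64(
[... 1197 characters left out ...]
[(0.3, np.float64(0.0)), (0.4, np.float64(0.0)), (0.5, np.float64(0.0)), (0.6, np.float64(0.0)), (0.7, np.float64(0.117)), (0.8, np.float64(0.118)), (0.9, np.float64(0.117))]
50 [(0.3, np.float64(0.0)), (0.4, np.float64(0.0)), (0.5, np.float64(0.0)), (0.6, np.float64(0.0)), (0.7, np.float64(0.117)), (0.8, np.float64(0.117)), (0.9, np.float64(0.117))]
[ 1.2635722   0.30403583 -0.01864191  1.5722474   0.00582953  1.26535235
 -0.10492429]
[ 0.11614403  0.50969192 -0.44911615  1.42689242  0.22468174  1.25581352
 -1.92356347]
[ 1.3207623   0.2390446  -0.02042511  1.81070438  0.0054246   1.09188727
 -0.05053825] [ 1.32249097  0.61483894 -0.01258116  1.42341305  0.00810477  1.10338101
 -0.04039457]
```

```bash
cat >> h.py <<'E'
from scipy.spatial.transform import Rotation as R
def down(a):  # tool z down, tool x along heading a
    x=np.array([np.cos(a),np.sin(a),0]); z=np.array([0,0,-1.]); return R.from_matrix(np.c_[x,np.cross(z,x),z]).as_rotvec()
E
python3 - <<'E'
from h import *
s=telemetry.get_state(); env.movel([.12,-.55,.33],rate=.25)
q=planner.solve_ik([.56,.07,.33],down(0)); print(q)
env.reach([.56,.07,.33],down(0)); env.set_gripper(0,10)
m=viewer.camera_model("wrist"); p,d=viewer.capture("wrist"); cv2.imwrite("pics/w1.png",p)
for n,z in(("ear1",.0915),("grille",.0865),("valve",0)):
    for r in nets.place_of(n,"wrist")[:4]: print(n,round(r["p"],2),np.round(r["point"]),ray("wrist",r["point"],z,m).round(4))
s=telemetry.get_state();print(s["time_s"],s["tool_pos"],s["q"],s["width"],s["force"])
E
```

```text
[ 0.35626665  0.50005712 -0.85406046  1.47805426  0.38081282  1.3362957
 -2.09625779]
ear1 0.89 [360. 126.] [0.6565 0.029  0.0915]
ear1 0.84 [265. 158.] [0.6214 0.1369 0.0915]
ear1 0.67 [337. 222.] [0.5455 0.0531 0.0915]
ear1 0.17 [323. 165.] [0.6136 0.0704 0.0915]
grille 0.71 [323. 169.] [0.6082 0.0703 0.0865]
grille 0.62 [324. 166.] [0.6122 0.0693 0.0865]
valve 0.77 [221. 112.] [0.6786 0.2092 0.    ]
5.7 [0.55999029 0.07001015 0.33001556] [ 0.35626181  0.50002536 -0.85406588  1.47805735  0.38079216  1.33630377
 -2.09627725] 0.0005919681530932529 [-0.38953644 -0.34640394  0.32732877]
```

View pics/w1.png

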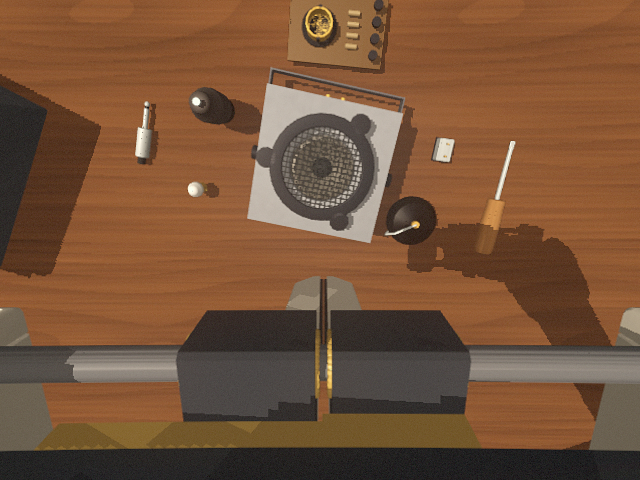

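The wrist view shows the three ears at (360,126), (265,158) and (337,222). They're evenly spaced on a 65.4 mm radius about (0.608, 0.073), which fits the spec, so I'll press ear A first.

```bash
cat >> h.py <<'E'
C=np.array([.6078,.073]); ANG=np.radians([-42.1,197.8,77.9])
def press(i):
    a=ANG[i]; e=C+.067*np.array([np.cos(a),np.sin(a)])
    best=None
    for h in(a,a+np.pi):
        q=planner.solve_ik([*e,.13],down(h))
        if q is not None:
            c=np.abs(np.array(q)-telemetry.get_state()["q"]).max()
            if best is None or c<best[0]: best=(c,h,q)
    print("dq",best[0],np.round(best[2],2)); o=down(best[1])
    env.reach([*e,.13],o); env.movel([*e,.097],rate=.08)
    g=env.movel([*e,.0815],rate=.02,guard=22); s=telemetry.get_state()
    print(i,"guard",g,s["tool_pos"].round(4) if hasattr(s["tool_pos"],"round") else s["tool_pos"],np.round(s["force"],1))
    env.pause(.2); env.movel([*e,.13],rate=.1)
    s=telemetry.get_state();print(s["time_s"],np.round(s["force"],1))
E
python3 - <<'E'
from h import *
env.movel([.56,.07,.2],rate=.2)
press(0)
m=viewer.camera_model("wrist")
p,d=viewer.capture("wrist"); cv2.imwrite("pics/w2.png",p)
p,d=viewer.capture("scene"); cv2.imwrite("pics/s2.png",cv2.resize(p[180:330,230:430],(800,600)))
E
```

```text
dq 0.5352310341210003 [ 0.22  0.77 -0.53  1.49  0.43  1.   -2.73]
0 guard False [0.6584 0.0278 0.0841] [-2.7 -1.5 11.3]
9.3917 [-0.3 -0.5 -0.7]
```

View pics/s2.png

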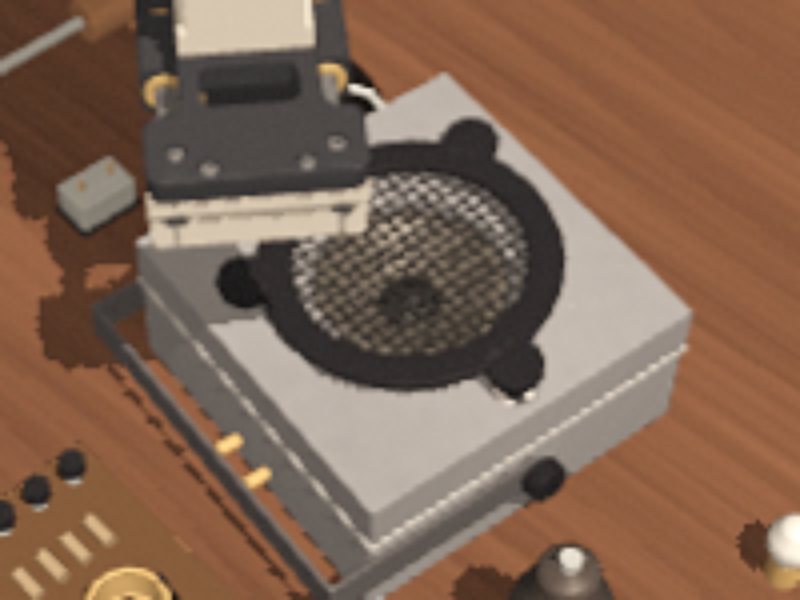

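The scene crop shows the left ear (240,280) looking low and the lower-right one (515,375) still up. The arm gave about 2.6 mm under 11 N, so A may not have reached its stop. I'll press it again with a deeper target, ending on the force guard.

```bash
sed -i 's/env.movel(\[\*e,.0815\],rate=.02,guard=22)/env.movel([*e,.074],rate=.025,guard=25)/' h.py
python3 - <<'E'
from h import *
press(0)
press(1)
E
```

```text
dq 0.0012715195828858494 [ 0.21  0.76 -0.52  1.49  0.42  1.   -2.73]
0 guard True [0.6576 0.028  0.0843] [-1.1 -0.2  5.3]
11.775 [ 0.5 -0.2 -0.3]
dq 0.7441744997933397 [ 0.36  0.68 -0.8   1.82  0.61  0.91 -1.98]
1 guard True [0.5438 0.0527 0.084 ] [-1.4 -0.4  7.1]
14.525 [-0.1 -0.5 -0.4]
```

```bash
python3 - <<'E'
from h import *
press(2)
env.movel([*(C-[.05,0]),.33],rate=.25); env.reach([.56,.07,.33],down(0))
m=viewer.camera_model("wrist"); p,d=viewer.capture("wrist"); cv2.imwrite("pics/w3.png",cv2.resize(p[60:260,220:440],(660,600)))
T=np.array(m["extrinsics"]);K=np.array(m["mtx"])
for r in nets.place_of("ear1","wrist")[:3]:
    u,v=np.round(r["point"]).astype(int); zz=np.median(d[v-2:v+3,u-2:u+3])
    n=cv2.undistortPoints(np.array([[r["point"]]],float),K,np.array(m["D"]))[0,0]
    print(round(r["p"],2),(T[:3,:3]@(zz*np.array([*n,1]))+T[:3,3]).round(4))
p,d=viewer.capture("scene"); cv2.imwrite("pics/s3.png",cv2.resize(p[180:330,230:430],(800,600)))
print(telemetry.get_state()["time_s"])
E
```

```text
dq 0.8408047147869449 [ 0.28  0.9  -1.05  1.55  0.83  1.18 -1.14]
2 guard True [0.6223 0.1393 0.0834] [-1.1 -0.4  4.8]
17.4 [-0.1 -0.2 -0.3]
0.86 [0.6221 0.1402 0.0827]
0.81 [0.5492 0.0502 0.0825]
0.49 [0.6091 0.0704 0.0648]
19.65
```

View pics/s3.png

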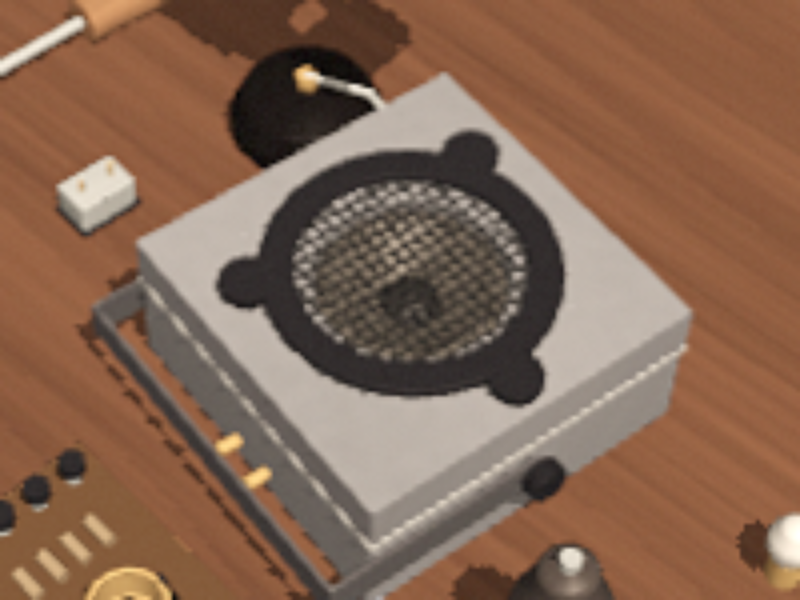

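The crop shows the grille flat, with no gap visible under any ear (240,280), (470,150) or (515,375). The network missed ear A, so I'll check all three ear heights and the ring from depth.

```bash
python3 - <<'E'
from h import *
for cam in("wrist",):
    m=viewer.camera_model(cam); p,d=viewer.capture(cam); T=np.array(m["extrinsics"])
    v,u=np.mgrid[0:300,0:640]; n=cv2.undistortPoints(np.stack([u.ravel(),v.ravel()],1)[:,None].astype(float),np.array(m["mtx"]),np.array(m["D"]))[:,0]
    z=d[:300].ravel(); P=np.c_[n*z[:,None],z]@T[:3,:3].T+T[:3,3]
    for a in np.r_[ANG,ANG+np.pi]:
        for rr in(.0545,.067):
            w=np.hypot(*(P[:,:2]-C-rr*np.array([np.cos(a),np.sin(a)])).T)<.005
            print(round(np.degrees(a)),rr,w.sum(),np.median(P[w,2]).round(4),P[w,2].std().round(4))
E
```

```text
-42 0.0545 62 0.0823 0.0008
-42 0.067 64 0.0824 0.0008
198 0.0545 50 0.0824 0.0008
198 0.067 49 0.0827 0.0007
78 0.0545 58 0.0824 0.0007
78 0.067 58 0.0824 0.0008
138 0.0545 50 0.0822 0.0008
138 0.067 48 0.0745 0.0008
378 0.0545 65 0.0824 0.0008
378 0.067 59 0.0742 0.0012
258 0.0545 56 0.0822 0.0007
258 0.067 47 0.0747 0.002
```

All three ears and the ring read 82.2–82.7 mm, and the baffle reads 74.5 mm against its true 75 mm. The grille is level and fully home, so I'm handing in.

```bash
python3 -c "
from h import *
print(job_done())"
```

```text
the job is handed in; nothing more can be done
None
```

The job is handed in, with no verdict returned: I pressed the three ears one at a time (the first one twice), and depth readings before hand-in put every ear top at about 82.5 mm (83 mm is fully home), with the grille level.

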